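# Replace the used-up carton on the sloped pick rack

## Task

Restock the sloped pick rack: take the open, empty carton off its bay and stand it upright in the grey return tray, let go of it, then lay the sealed carton from the bench in the bay it left, flat on the two runners, centred and square, with its labelled end down against the front stop, set down gently and not dropped. The lamp bar hangs over the bays, so reach in under it at a slant; leave the neighbouring carton, the pail and the wrench where they are.

Things in the scene. Friction and masses are not known exactly. Their poses are not given: they have to be found in the camera images.
- rack: Fixed steel rack, 306 wide x 160 deep x 308 mm high. Origin: centre of its footprint on the bench; x from its low front to its high rear, y to its left. Sloped bays at y = +-65 mm. Uprights at x = 68, y = +-145, up to 308; arms from their tops run forward to x = -29. A 24 mm round lamp bar crosses above the bays along y at x = -15, z = 300 mm and keeps an upright gripper out.
- bay_left: Left bay (part of rack): two aluminium runners 14 mm wide, 125 long, centred at y = +-18 mm, rising 25 degrees to the rear. Origin: on the plane of their top faces, midway between, at the rear face of the front stop. x runs up the slope, y left, z square to the runners. The stop is 80 mm wide, 14 mm above the runners. One bay holds the empty carton, the other the neighbour carton.
- bay_right: Right bay of the rack, the same as bay_left.
- empty_carton: Open-topped empty cardboard carton, 110 long (x) x 58 wide (y) x 55 mm high (z), walls 4 mm, 70 g, short open flaps 20 mm high on its end walls. Origin: centre of its underside. It starts in one bay, axes along the bay's, -x end at the stop.
- sealed_carton: Closed, taped, full cardboard carton, 110 long (x) x 58 wide (y) x 55 mm high (z), about 0.35 to 0.7 kg. Origin: centre of its underside. White label on its -x end, wrapped over that end of the top. It starts flat on the bench.
- sealed_carton_label_end (a point): Bottom edge of the sealed carton's labelled end, at mid width (carton frame x = -55, y = 0, z = 0 mm).
- neighbour_carton: Another closed carton, the same as sealed_carton, in the other bay of the rack: to be left there.
- return_tray: Fixed grey plastic tray on the bench, 200 (x) x 160 (y) x 26 mm high, walls and floor 5 mm. Origin: centre of its underside.
- pail: Small white pail of bolts, 94 mm diameter x 105 mm high, wire bail; origin at the centre of its underside. Bystander.
- wrench: Steel wrench about 180 mm long lying along its x. Bystander.
Not all that is in view belongs to the job. What is shaped like the empty_carton but orange or turquoise is not meant.

How it is judged:
On the way:
1. the empty carton stands upright in the return tray, let go and at rest (x of empty_carton in the frame of return_tray between -0.06 and 0.06 m and y of empty_carton in the frame of return_tray between -0.06 and 0.06 m and z of empty_carton in the frame of return_tray below 0.01 m and angle between empty_carton's own z axis and vertical below 0.1 rad and linear speed of empty_carton below 0.02 m/s and contact force between empty_carton and the fingers below 0.1 N), for 0.2 s.
At the end, for the whole second after the job is handed in: Empty carton released, upright on the tray's floor; sealed carton at rest in the emptied bay: on both runners (4 mm, 4 degrees), label end within 10 mm of the stop, centred within 10 mm, square within 7 degrees; neighbour moved under 15 mm (all of step 1 and ((x of sealed_carton_label_end in the frame of bay_left between -0.004 and 0.01 m and y of sealed_carton in the frame of bay_left between -0.01 and 0.01 m and z of sealed_carton in the frame of bay_left between -0.004 and 0.004 m and angle between the z axis of sealed_carton and the z axis of bay_left, either way round below 0.07 rad and angle between the x axis of sealed_carton and the x axis of bay_left, either way round below 0.12 rad) or (x of sealed_carton_label_end in the frame of bay_right between -0.004 and 0.01 m and y of sealed_carton in the frame of bay_right between -0.01 and 0.01 m and z of sealed_carton in the frame of bay_right between -0.004 and 0.004 m and angle between the z axis of sealed_carton and the z axis of bay_right, either way round below 0.07 rad and angle between the x axis of sealed_carton and the x axis of bay_right, either way round below 0.12 rad)) and linear speed of sealed_carton below 0.02 m/s and distance of neighbour_carton from where it was at the start of the episode below 0.015 m); the robot touches nothing.
It fails at once if the neighbouring carton is shifted by more than 15 mm (distance of neighbour_carton from where it was at the start of the episode above 0.015 m).
It fails at once if the pail is shifted by more than 30 mm (distance of pail from where it was at the start of the episode above 0.03 m).
It fails at once if the wrench is shifted by more than 30 mm (distance of wrench from where it was at the start of the episode above 0.03 m).
It fails at once if the sealed carton is slammed or pressed very hard on the rack (over 250 N) (contact force between sealed_carton and rack above 250 N).
It fails at once if the sealed carton is dropped (falls freely from 8 mm or more) (contact force between sealed_carton and anything else below 0.1 N and linear speed of sealed_carton above 0.4 m/s and height (world z) of sealed_carton above 0.03 m).
It also fails if it takes over 61 s, if anything falls off the work surface, if the arm or the gripper's body presses on something with over 40 N, if the wrist force passes 120 N, or if a joint passes its speed limit or range.

## Robot

A 7-joint arm with a two-finger parallel gripper is mounted at the origin on the work surface. World frame = base frame: x ahead of the robot, y to its left, z up, the work surface at z = 0. Lengths are in m, angles in rad, forces in N, time in s.
With the tool pointing down it reaches from about 0.425 to 0.875 m from the base axis. Payload 4.7 kg.
Tool frame: the origin (TCP) lies on the centre line of the jaws, within the pads' length; the fingertips stand 8 mm ahead of it and the grasp point (between the pads) lies 11 mm behind it; z points along the fingers, y is the line along which they close (so a half turn about z gives the same grasp; the last joint's range is limited). The gripper opens to 87 mm and grips with 3 to 60 N. Pads are 19 mm wide; open, the fingers measure 117 mm over their backs; the gripper's body (75 mm by 190 mm) begins 51 mm behind the grasp point.
Start: joints at [1.238, 0.321, -0.07, 1.45, 0.023, 1.371, -0.057], TCP at [0.221, -0.611, 0.202] pointing down, gripper open.
Joint ranges: [-2.86, 2.86], [-0.3, 2.09], [-1.38, 1.24], [0.06, 2.45], [-1.56, 4.7], [0.09, 2.05], [-2.69, 2.69]. Speed limits (rad/s): [2.57, 2.57, 3.14, 3.14, 3.14, 3.14, 3.14].

## Interface

Orientations are given as a unit quaternion [x, y, z, w].
In Python, from bench import sensors, read_camera, calibration, job, finder gives the robot as it stands.
- The arm moves only by the tool apply_moves, never from a script. Its argument "moves" is a list that holds one entry, the list of rows, each a list of 6 numbers: the shift along the tool's x, y, z scaled (see below), then the turn, a rotation vector about the tool's x, y, z scaled (see below). A call has 1 to 12 rows; each row shifts and turns the commanded pose from where the row before left it, along the tool's axes as they then stand; what a row does not reach is not made up. The controller multiplies each number of a shift by 300 mm and each number of a turn by 5 degrees. A row lasts 1/10 s, in which the tool goes at most 50 mm and 8.59 degrees, less where a joint would pass 70% of its speed; a pose out of reach is approached as far as the arm can. A call with a number of a shift or a turn outside -1 to 1 is refused whole. A call with a gripper value outside its range is refused whole. "hand" is the opening, from 0 (shut) to 1 (fully open), set as the call begins (left out, the last holds). The fingers move at their own pace and stop on an object; "newtons" is the grip in N (left out, the last holds). Time passes only in rows, so rows that do not move let the fingers close. It gives the time, the measured TCP pose, the force, the opening and the grip force at its end, in the units of the state.
- sensors.get_obs(): the state, without advancing time (a new reading comes with each control period).
- read_camera(name): name is "side" or "top" or "wrist"; returns the picture (420x560x3 uint8, red, green, blue); there is no depth.
- calibration(name): a dict with "fx", "fy", "cx", "cy" (pixels), "R" (3x3) and "t" (3): a world point X has camera coordinates R X + t. Camera axes: x right, y down, z forward; pixel columns grow to the right and rows downward; lengths in m; the calibration is good to about 2 mm. A picture is of the moment at which its call begins: read the wrist's pose just before it. calibration takes no time and is no camera call; for the wrist camera it gives the pose at the moment of the call.
- job.close_job(): hands the job in; it is judged then, once.
Trained networks look in the newest picture that a camera, given by its name, has taken for a name from the list of things; names that differ only in an ending like _2 or _b are one class to them, and where a whole thing is asked for, a point or a joint stands for the part that bears it (a point fixed in the world has none). Each returns a list of dicts, best first, with "score" (0 to 1); they miss things now and then, are a little off and sometimes report something else, mostly with a low value. They report only what shows in the picture. A call takes as long as a camera call. They do not tell look-alikes from the thing itself.
- finder.cut_out(query, camera): "pixels" (420x560 bool, what is visible of it) and "box" ([left, top, right, bottom] in pixels, round what is visible of it).
The state is a dict: "time_s": time; "joint_positions": joint angles; "qd": joint speeds; "joint_efforts": joint torques, N m; "eef_pos": TCP position; "eef_rot": TCP orientation; "contact_force": force on the tool from outside, world axes, zero at the start; "wrist_torque": the same for the moment, N m; "finger_gap": finger opening in m; "grip_force": force on a finger pad.
Only numpy, scipy, OpenCV 4.12 (cv2) and the standard library are available. Lean on these libraries where they do the work, as an engineer would, in place of code of your own. Each camera call takes 0.05 s, during which the arm holds its last target. There are 200 camera calls.

## Working session

There is one attempt and no reset: what is moved stays moved. The work goes in short steps, Python scripts to look and compute and a tool call to move; the robot and the scene stay as the last step left them, time stands still between calls to the robot, and variables do not carry over. Pictures are saved under pics/ and viewed, at most 10 in all, crops included, and the job is handed in when it is done.

Besides the shell and the picture viewer there is one more tool, called after "Call:" as name(argument=value, ...) on one line, values as JSON. apply_moves: Moves the arm, as the interface text tells. Its arguments: {"type":"object","properties":{"moves":{"type":"array","items":{"type":"array","items":{"type":"array","items":{"type":"number","minimum":-1,"maximum":1}}}},"hand":{"type":"number"},"newtons":{"type":"number"}},"required":["moves"]}

```bash
ls; mkdir -p pics
python3 - <<'E'
from bench import sensors, read_camera, calibration, finder
import cv2,numpy as np
o=sensors.get_obs();print(o)
ims={}
for c in ["side","top"]:
    im=read_camera(c);cv2.imwrite(f"pics/{c}0.png",im[:,:,::-1]);k=calibration(c)
    print(c,k)
    for q in ["rack","empty_carton","sealed_carton","neighbour_carton","return_tray","bay_left","bay_right","pail","wrench"]:
        for d in finder.cut_out(q,c)[:4]:
            print(q,round(d["score"],2),d["box"],int(d["pixels"].sum()))
E
```

```text
pics
{'time_s': 0.0, 'joint_positions': array([ 1.23812321,  0.32180601, -0.0701142 ,  1.45163745,  0.02259315,
        1.37081161, -0.05690789]), 'qd': array([-0.00039333,  0.00061071, -0.00094879, -0.00094119, -0.00117062,
        0.00022429,  0.00031517]), 'joint_efforts': array([-4.39751393e-04, -4.91281307e+01, -4.04150588e-01, -3.12524736e+01,
       -6.39271480e-02,  4.38212533e-02,  1.56801220e-04]), 'eef_pos': array([ 0.22068602, -0.610773  ,  0.20139167]), 'eef_rot': array([ 9.85001558e-01,  1.72542897e-01, -2.01790465e-04, -9.15493193e-04]), 'contact_force': array([ 0.06813253, -0.39566239, -0.14148539]), 'wrist_torque': array([-0.00944224,  0.09617121, -0.00806543]), 'grip_force': 0.0, 'finger_gap': 0.08690063774563961}
side {'fx': 404.2096533647813, 'fy': 404.2096533647813, 'cx': 273.13161466538946, 'cy': 212.85388509822155, 'R': array([[ 0.97822083, -0.20749953, -0.00528629],
       [-0.11441998, -0.51781447, -0.84780673],
       [ 0.17318219,  0.82994706, -0.53027899]]), 't': array([-0.59966128,  0.16811943,  1.02513877])}
rack 0.89 [232.3, 102.4, 304.7, 243.5] 3036
em
[... 940 characters left out ...]
 279.0, 238.2] 2188
empty_carton 0.85 [186.3, 142.6, 224.2, 176.7] 624
empty_carton 0.83 [139.7, 202.7, 170.8, 242.6] 681
empty_carton 0.77 [200.4, 199.7, 223.3, 242.6] 557
empty_carton 0.62 [172.0, 250.3, 214.3, 283.3] 657
sealed_carton 0.81 [301.0, 224.9, 327.7, 259.8] 498
neighbour_carton 0.61 [238.5, 194.4, 260.8, 230.8] 574
return_tray 0.77 [363.8, 213.6, 411.8, 275.5] 2511
return_tray 0.45 [222.3, 223.2, 227.5, 229.5] 17
bay_left 0.59 [222.0, 227.3, 226.0, 226.8] 1
bay_left 0.2 [294.8, 222.2, 330.0, 258.1] 568
pail 0.83 [310.2, 156.1, 337.4, 187.0] 658
wrench 0.67 [377.8, 164.4, 412.5, 203.5] 300
wrench 0.56 [166.9, 175.7, 278.1, 237.0] 2206
wrench 0.53 [200.7, 196.6, 221.5, 241.1] 609
```

Run:
```python
import cv2
a=cv2.imread("pics/top0.png")[130:300,120:430];cv2.imwrite("pics/topc.png",cv2.resize(a,None,fx=2.58,fy=2.58,interpolation=2))
a=cv2.imread("pics/side0.png")[80:410,150:420];cv2.imwrite("pics/sidec.png",cv2.resize(a,None,fx=1.8,fy=1.8,interpolation=2))
```

```text
(no output)
```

View pics/topc.png

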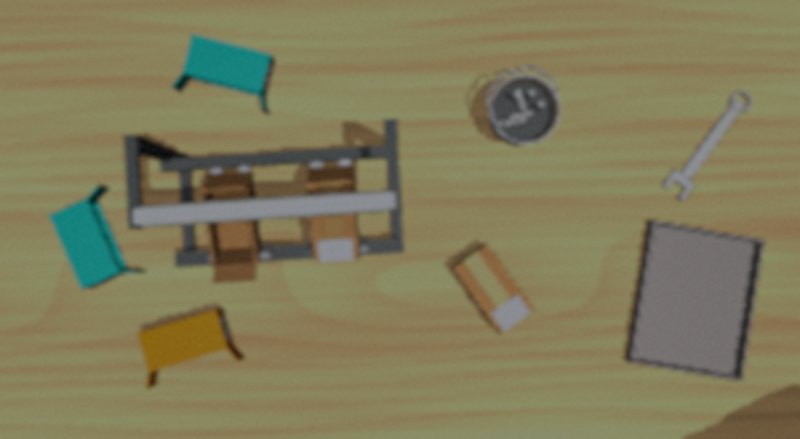

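View pics/sidec.png

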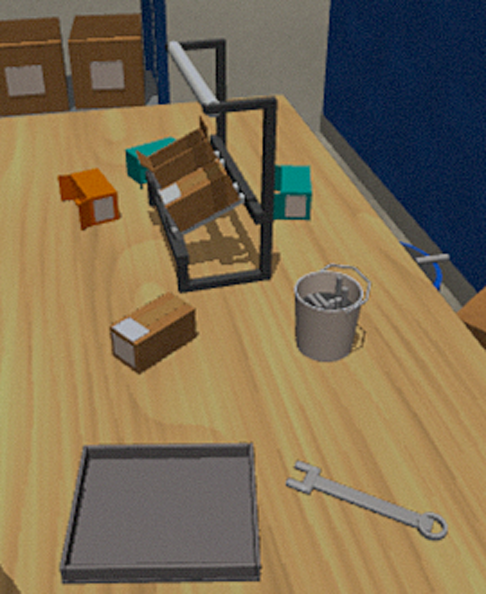

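Top view (crop coordinates): the brown open carton in the rack's left bay at (233,222) is the target. Look-alikes are turquoise at (228,65), turquoise at (90,235) and orange at (185,340), and the neighbour is at (333,210). The sealed carton is at (490,285) with its label to the lower right. The tray is at (695,300), pail at (520,108), wrench at (710,145). The side view agrees.

```bash
cat > h.py <<'E'
from bench import sensors, read_camera, calibration, finder
import cv2,numpy as np
from scipy.optimize import minimize,least_squares
from scipy.spatial.transform import Rotation as Ro
def proj(k,X):
    c=np.atleast_2d(X)@np.array(k["R"]).T+k["t"]
    return np.c_[k["fx"]*c[:,0]/c[:,2]+k["cx"],k["fy"]*c[:,1]/c[:,2]+k["cy"]]
def box(lx,ly,h,z0=0): return np.array([[a*lx/2,b*ly/2,z] for a in(-1,1) for b in(-1,1) for z in(z0,z0+h)])
def sil(k,P,s=4):
    hull=cv2.convexHull((proj(k,P)*s).astype(np.float32))
    m=np.zeros((420*s,560*s),np.uint8);cv2.fillConvexPoly(m,hull.round().astype(int),1)
    return cv2.resize(m.astype(np.float32),(560,420),interpolation=cv2.INTER_AREA)
def fit(views,P,x0,tilt=0,fixz=None,step=(.02,.02,.01,.15)):
    # views: [(k,mask,ignore)] ; x=(x,y,z,yaw)
    def tf(x):
        z=x[2] if fixz is None else fixz
        return Ro.from_euler("ZY",[x[3],-tilt]).apply(P)+[x[0],x[1],z]
    def cost(x):
        r=0
        for k,m,ig in views:
            s=sil(k,tf(x));w=1-ig if ig is not None else 1
            r+=1-(w*np.minimum(s,m)).sum()/((w*np.maximum(s,m)).sum()+1e-9)
        return r
    sx=np.vstack([x0]+[np.array(x0)+np.eye(4)[i]*step[i] for i in range(4)])
    b=minimize(cost,x0,method="Nelder-Mead",options=dict(initial_simplex=sx,maxiter=300,xatol=1e-5,fatol=1e-5))
    return b.x,b.fun
def ray(k,u,v,z):
    d=np.array(k["R"]).T@np.array([(u-k["cx"])/k["fx"],(v-k["cy"])/k["fy"],1]);c=-np.array(k["R"]).T@k["t"]
    return c+d*(z-c[2])/d[2]
def cut(q,c,near):
    ds=finder.cut_out(q,c)
    return min(ds,key=lambda d:abs(np.array([(d["box"][0]+d["box"][2])/2-near[0],(d["box"][1]+d["box"][3])/2-near[1]])).sum())
E
python3 - <<'E'
from h import *
kt,ks=calibration("top"),calibration("side")
read_camera("top");read_camera("side")
V=lambda q,a,b:[(kt,cut(q,"top",a)["pixels"].astype(np.float32),None),(ks,cut(q,"side",b)["pixels"].astype(np.float32),None)]
p=lambda u,v,z:ray(kt,u/2.58+120,v/2.58+130,z)
g=p(490,285,.05)
v=V("sealed_carton",(314,242),(235,268))
for yaw in(.3,.9):
  print("sealed",fit(v,box(.11,.058,.055),[g[0],g[1],0,yaw]))
g=p(695,300,.02)
print("tray",fit(V("return_tray",(388,244),(241,365)),box(.2,.16,.026),[g[0],g[1],0,-.2]),fit(V("return_tray",(388,244),(241,365)),box(.2,.16,.026),[g[0],g[1],0,1.4]))
L,R=p(133,215,.312),p(395,200,.312);print("bar",L,R)
print("upr tops",p(130,137,.308),p(391,121,.308))
print("front rail corners",p(178,265,0),p(402,250,0))
# empty carton & neighbour boxes: carton centre
yaw=np.arctan2(-(R-L)[0],(L-R)[1])-0;d=(L-R);yaw=np.arctan2(-d[0],d[1]);print("yaw",yaw)
bar=np.zeros((420,560),np.float32);cv2.line(bar,tuple(proj(kt,L)[0].astype(int)),tuple(proj(kt,R)[0].astype(int)),1,11)
g=p(333,210,.2);v=V("neighbour_carton",(250,212),(261,189));v[0]=(v[0][0],v[0][1],bar)
print("neigh underside",fit(v,box(.11,.058,.055),[g[0],g[1],.14,yaw],tilt=np.radians(25)))
print("pail",p(520,108,.1),"wrench",p(710,145,0))
E
```

```text
sealed (array([ 0.49597113, -0.08512636,  0.00298656,  0.56580465]), np.float64(0.2119276523590088))
sealed (array([ 0.49713216, -0.08400196,  0.00201153,  0.59259084]), np.float64(0.2166132926940918))
tray (array([ 0.46997217, -0.37055373,  0.00497093, -0.20339472]), np.float64(0.07863366603851318)) (array([ 0.46926725, -0.368942  ,  0.00386745,  1.68712549]), np.float64(0.5650278329849243))
bar [0.60015964 0.33575428 0.312     ] [0.60881741 0.04617358 0.312     ]
upr tops [0.68701146 0.33853107 0.308     ] [0.69737233 0.04822644 0.308     ]
front rail corners [0.53654135 0.35178547 0.        ] [0.54862346 0.03774584 0.        ]
yaw 0.029888685693947523
neigh underside (array([0.61635651, 0.126605  , 0.09992067, 0.05968253]), np.float64(0.20729374885559082))
pail [ 0.73298053 -0.122559    0.1       ] wrench [ 0.68519448 -0.40386331  0.        ]
```

```bash
cat >> h.py <<'E'
def Rt(psi,th):
    z=np.array([np.sin(th)*np.cos(psi),np.sin(th)*np.sin(psi),-np.cos(th)]);y=np.array([np.sin(psi),-np.cos(psi),0])
    return Ro.from_matrix(np.c_[np.cross(y,z),y,z])
def plan(wps,step=.045,ang=4.9,start=None):
    """wps: [(pos,Rotation[,step])]; prints rows in calls of 12"""
    o=sensors.get_obs();p,R=(o["eef_pos"],Ro.from_quat(o["eef_rot"])) if start is None else start
    rows=[]
    for w in wps:
        P,Q=np.array(w[0]),w[1];s=w[2] if len(w)>2 else step
        p0,R0=p.copy(),R;dv=(R0.inv()*Q).as_rotvec()
        n=max(1,int(np.ceil(max(np.linalg.norm(P-p0)/s,np.degrees(np.linalg.norm(dv))/ang)-1e-6)))
        for i in range(1,n+1):
            tp=p0+(P-p0)*i/n;tR=R0*Ro.from_rotvec(dv*i/n)
            a=np.round(R.inv().apply(tp-p)/.3,3);b=np.round(np.degrees((R.inv()*tR).as_rotvec())/5,2)
            rows.append([float(v)+0. for v in np.r_[a,b]])
            p=p+R.apply(a*.3);R=R*Ro.from_rotvec(np.radians(b*5))
        if (len(rows)): print("  wp done at row",len(rows))
    for i in range(0,len(rows),12): print(str([rows[i:i+12]]).replace(" ",""))
    return p,R
E
python3 - <<'E'
from h import *
o=sensors.get_obs();k=calibration("wrist");R=Ro.from_quat(o["eef_rot"])
Rc=np.array(k["R"]);c=-Rc.T@k["t"]
print("cam in tool",R.inv().apply(c-o["eef_pos"]),"axes",R.inv().as_matrix()@Rc.T,k["fx"])
T=Rt(.03,np.radians(35))
plan([((.42,-.35,.40),Rt(0,.2)),((.42,.20,.36),T)])
E
```

```text
cam in tool [ 0.07083208 -0.00033138 -0.18309289] axes [[-4.70267974e-04 -9.66483603e-01 -2.56727918e-01]
 [ 9.99999886e-01 -4.74631835e-04 -4.49660268e-05]
 [-7.83923153e-05 -2.56727910e-01  9.66483716e-01]] 340.0811239237273
  wp done at row 9
  wp done at row 22
[[[0.102,-0.066,-0.073,-0.04,0.25,0.44],[0.101,-0.07,-0.071,-0.05,0.25,0.44],[0.1,-0.073,-0.07,-0.04,0.26,0.44],[0.099,-0.077,-0.067,-0.05,0.25,0.44],[0.097,-0.08,-0.065,-0.04,0.25,0.44],[0.096,-0.083,-0.064,-0.04,0.25,0.44],[0.093,-0.088,-0.062,-0.05,0.26,0.44],[0.092,-0.09,-0.06,-0.04,0.25,0.44],[0.089,-0.093,-0.059,-0.05,0.25,0.44],[-0.002,-0.141,0.01,0.01,0.36,-0.02],[-0.002,-0.141,0.01,0.01,0.36,-0.03],[-0.002,-0.141,0.01,0.01,0.37,-0.02]]]
[[[-0.002,-0.141,0.01,0.01,0.36,-0.03],[-0.002,-0.141,0.011,0.01,0.36,-0.02],[-0.003,-0.141,0.01,0.01,0.36,-0.03],[-0.002,-0.141,0.01,0.02,0.36,-0.02],[-0.002,-0.141,0.011,0.01,0.37,-0.02],[-0.002,-0.141,0.01,0.01,0.36,-0.03],[-0.003,-0.141,0.011,0.01,0.36,-0.02],[-0.002,-0.141,0.011,0.01,0.36,-0.03],[-0.002,-0.141,0.011,0.01,0.37,-0.02],[-0.003,-0.141,0.01,0.01,0.36,-0.03]]]
```

Call:
apply_moves(moves=[[[0.102,-0.066,-0.073,-0.04,0.25,0.44],[0.101,-0.07,-0.071,-0.05,0.25,0.44],[0.1,-0.073,-0.07,-0.04,0.26,0.44],[0.099,-0.077,-0.067,-0.05,0.25,0.44],[0.097,-0.08,-0.065,-0.04,0.25,0.44],[0.096,-0.083,-0.064,-0.04,0.25,0.44],[0.093,-0.088,-0.062,-0.05,0.26,0.44],[0.092,-0.09,-0.06,-0.04,0.25,0.44],[0.089,-0.093,-0.059,-0.05,0.25,0.44],[-0.002,-0.141,0.01,0.01,0.36,-0.02],[-0.002,-0.141,0.01,0.01,0.36,-0.03],[-0.002,-0.141,0.01,0.01,0.37,-0.02]]])

```text
time_s: 2.7
eef_pos: [0.4202, -0.2214, 0.391]
eef_rot: [0.989, 0.004, 0.148, -0.001]
contact_force: [-0.9, -0.9, 0.5]
finger_gap: 0.0871
grip_force: 0.0
```

Call:
apply_moves(moves=[[[-0.002,-0.141,0.01,0.01,0.36,-0.03],[-0.002,-0.141,0.011,0.01,0.36,-0.02],[-0.003,-0.141,0.01,0.01,0.36,-0.03],[-0.002,-0.141,0.01,0.02,0.36,-0.02],[-0.002,-0.141,0.011,0.01,0.37,-0.02],[-0.002,-0.141,0.01,0.01,0.36,-0.03],[-0.003,-0.141,0.011,0.01,0.36,-0.02],[-0.002,-0.141,0.011,0.01,0.36,-0.03],[-0.002,-0.141,0.011,0.01,0.37,-0.02],[-0.003,-0.141,0.01,0.01,0.36,-0.03],[0,0,0,0,0,0],[0,0,0,0,0,0]]])

```text
time_s: 3.9
eef_pos: [0.5113, 0.0025, 0.3463]
eef_rot: [0.983, 0.01, 0.181, -0.028]
contact_force: [0.2, -0.0, -0.5]
finger_gap: 0.087
grip_force: 0.0
```

Run:
```python
from h import *
import pickle
o=sensors.get_obs();k=calibration("wrist");im=read_camera("wrist");print(o["time_s"],o["eef_pos"],o["eef_rot"],Rt(.03,np.radians(35)).as_quat(),o["joint_positions"])
pickle.dump((k,im),open("w1.pkl","wb"))
cv2.imwrite("pics/w1.png",cv2.resize(im[:,:,::-1],(800,600),interpolation=2))
```

```text
3.9 [0.51129364 0.00254253 0.3463478 ] [ 0.98296315  0.00982354  0.1813571  -0.02822312] [ 0.95360966  0.01430522  0.30067197 -0.00451042] [ 0.18773717 -0.30113707 -0.15439237  1.8446795  -0.12299333  1.23337751
 -1.49942554]
```

View pics/w1.png

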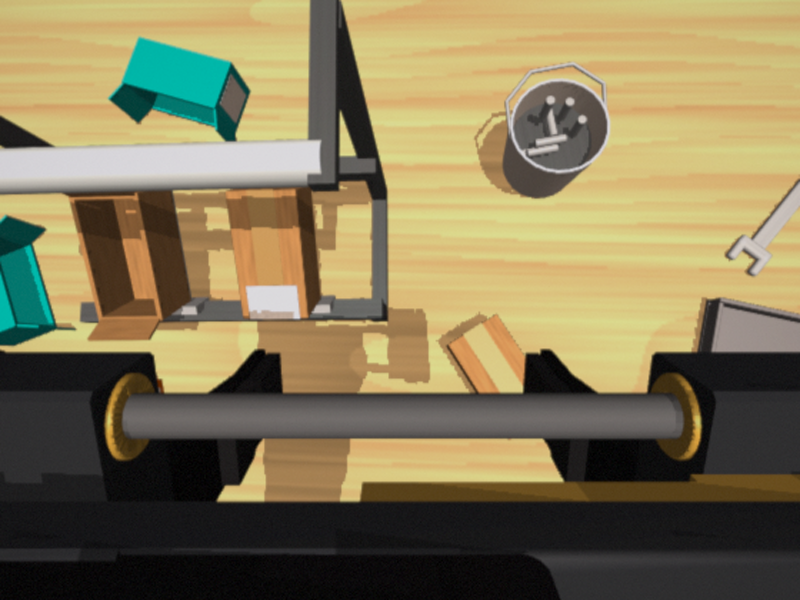

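The wrist view shows the open brown carton in the left bay at about (130,260) and the closed neighbour with its label at (272,250). The lamp bar is at (160,165), the pail at (557,130), and the turquoise ones are off to the side. The arm stopped at its joint-2 limit, so I'll use less tilt for a second view.

Run:
```python
from h import *
plan([((.48,.20,.32),Rt(.03,np.radians(15)))])
```

```text
wp done at row 5
[[[-0.025,-0.132,0.017,-0.11,-0.24,-0.04],[-0.024,-0.133,0.016,-0.11,-0.24,-0.05],[-0.024,-0.132,0.015,-0.11,-0.24,-0.04],[-0.022,-0.133,0.014,-0.12,-0.23,-0.05],[-0.022,-0.133,0.014,-0.11,-0.24,-0.04]]]
```

Call:
apply_moves(moves=[[[-0.025,-0.132,0.017,-0.11,-0.24,-0.04],[-0.024,-0.133,0.016,-0.11,-0.24,-0.05],[-0.024,-0.132,0.015,-0.11,-0.24,-0.04],[-0.022,-0.133,0.014,-0.12,-0.23,-0.05],[-0.022,-0.133,0.014,-0.11,-0.24,-0.04],[0,0,0,0,0,0],[0,0,0,0,0,0],[0,0,0,0,0,0]]])

```text
time_s: 4.75
eef_pos: [0.4811, 0.1978, 0.3198]
eef_rot: [0.991, 0.013, 0.131, -0.002]
contact_force: [0.2, -1.0, 0.2]
finger_gap: 0.0868
grip_force: 0.0
```

Run:
```python
from h import *
import pickle
o=sensors.get_obs();k=calibration("wrist");im=read_camera("wrist");print(o["time_s"],o["eef_pos"],o["eef_rot"],o["joint_positions"])
ms={q:[(d["score"],d["box"],d["pixels"]) for d in finder.cut_out(q,"wrist")] for q in["empty_carton","neighbour_carton","rack","bay_left"]}
for q in ms: print(q,[(round(a,2),b) for a,b,c in ms[q]])
pickle.dump((k,im,ms),open("w2.pkl","wb"))
cv2.imwrite("pics/w2.png",cv2.resize(im[:,:,::-1],(800,600),interpolation=2))
```

```text
4.75 [0.48110115 0.19784813 0.31984201] [ 0.99135179  0.01260445  0.13061429 -0.00163143] [ 0.0686439  -0.19166103 -0.5109175   1.76664809  0.01311422  1.30270171
 -1.99300349]
empty_carton [(0.87, [193.3, 66.9, 259.2, 198.9]), (0.86, [177.2, 0.0, 279.6, 27.8]), (0.79, [132.0, 227.9, 234.8, 275.1]), (0.67, [50.3, 99.1, 145.8, 205.8])]
neighbour_carton [(0.87, [315.7, 73.5, 383.2, 182.3])]
rack [(0.73, [40.6, 0.2, 547.5, 186.3])]
bay_left [(0.57, [42.1, 1.4, 547.2, 186.5]), (0.46, [250.2, 70.0, 268.9, 181.0])]
```

View pics/w2.png

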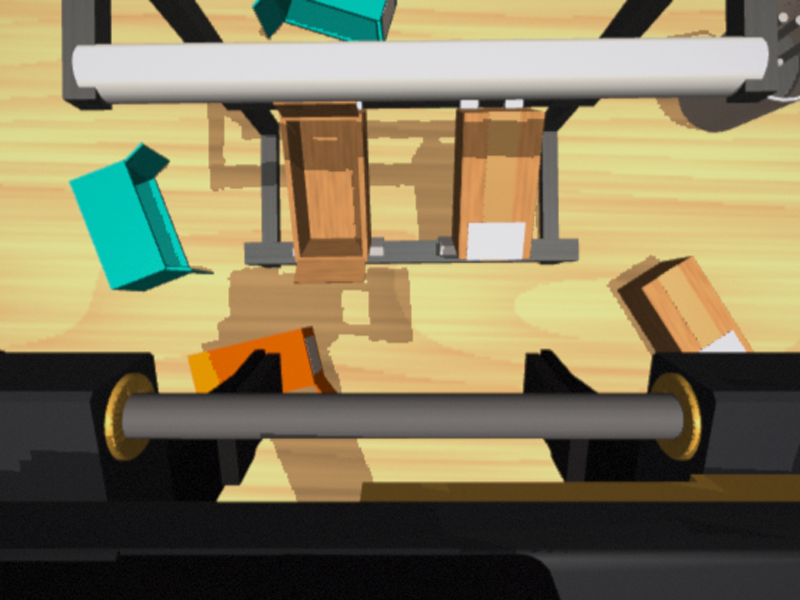

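The second wrist view has the empty carton at (325,190), the neighbour at (495,185) with its label at (495,240), the lamp bar across row 67, and the front rail at row 250. Next I'll solve for the rack pose from both wrist views.

Run:
```python
from h import *
import pickle
k1,_=pickle.load(open("w1.pkl","rb"));k2,im,ms=pickle.load(open("w2.pkl","rb"));kt,ks=calibration("top"),calibration("side")
s=np.sin(np.radians(25));c=np.cos(np.radians(25))
# bay-frame points (x,y,z,side)
obs=[(k2,(459,259),'b',(0,-65+29,55)),(k2,(528,261),'b',(0,-65-29,55)),(k2,(545,110),'b',(110,-65-29,55)),(k2,(457,112),'b',(110,-65+29,55)),
(k2,(296,262),'b',(0,65+29,55)),(k2,(366,258),'b',(0,65-29,55)),
(k1,(247,317),'b',(0,-65+29,55)),(k1,(300,316),'b',(0,-65-29,55)),(k1,(98,322),'b',(0,65+29,55)),(k1,(159,318),'b',(0,65-29,55)),
(k2,(420,44),'l',(-15,None,300),-12),(k2,(420,99),'l',(-15,None,300),12),(k1,(200,146),'l',(-15,None,300),-12),(k1,(200,186),'l',(-15,None,300),12),
(k2,(75,66),'e',(-15,1,300)),(k2,(768,61),'e',(-15,-1,300)),(k1,(322,158),'e',(-15,-1,300))]
sc=lambda k,uv:np.array(uv)*.7
def W(x,P):
    P=np.array(P)/1000;R=Ro.from_euler("z",x[2]);return R.apply(P)+[x[0],x[1],0]
def bay(x,p):
    a,y,z=p;return (x[3]*1000+a*c-z*s,y,x[4]*1000+a*s+z*c)
def res(x):
    r=[]
    for o in obs:
        k,uv,t,P=o[:4];uv=sc(k,uv)
        if t=='b': r+=list((proj(k,W(x,bay(x,P)))[0]-uv))
        elif t=='e': r+=list((proj(k,W(x,(P[0],P[1]*x[5]*1000,P[2])))[0]-uv))
        else:
            a=proj(k,W(x,(P[0],-145,P[2])))[0];b=proj(k,W(x,(P[0],145,P[2])))[0]
            cen=-np.array(k["R"]).T@k["t"];m=W(x,(P[0],0,P[2]))
            v=a[1]+(b[1]-a[1])*(uv[0]-a[0])/(b[0]-a[0])
            d=np.linalg.norm(m-cen) ; zc=(np.array(k["R"])@m+k["t"])[2]
            r.append(v+o[4]/1000*k["fy"]/zc-uv[1])
    return np.array(r)
f=least_squares(res,[.62,.19,.03,-.055,.08,.15],loss="soft_l1")
print(f.x.round(4));print(res(f.x).round(1))
x=f.x
for n,y in(("L",65),("R",-65)):
    print(n,"origin",W(x,bay(x,(0,y,0))).round(4),"top centre",W(x,bay(x,(55,y,55))).round(4))
    for nm,k in(("top",kt),("side",ks)): print(nm,proj(k,np.array([W(x,bay(x,(a,y+b,55))) for a in(0,110) for b in(-29,29)])).round(0).tolist())
# fit from mask w2 of neighbour too
m=ms["neighbour_carton"][0][2].astype(np.float32);ig=np.zeros_like(m);ig[:75]=1
g=W(x,bay(x,(55,-65,0)))
print(g,fit([(k2,m,ig)],box(.11,.058,.055),[*g,x[2]],tilt=np.radians(25),step=(.01,.01,.005,.05)))
pickle.dump(x,open("rack.pkl","wb"))
```

```text
[ 0.6224  0.1957  0.0413 -0.0593  0.076   0.1515]
[-1.7 -0.1  0.7 -2.4 -0.8 -0.1  3.3 -0.6 -1.1 -0.4  0.5  1.6 -3.7  0.9
  5.   0.9  0.1 -0.9  1.8  1.1 -1.5 -2.  -3.1  0.1 -0.2  6.  -6.3  1.7
  9.1  1. ]
L origin [0.5605 0.2582 0.076 ] top centre [0.5871 0.2593 0.1491]
top [[219.0, 232.0], [201.0, 233.0], [215.0, 201.0], [197.0, 203.0]]
side [[234.0, 174.0], [231.0, 166.0], [265.0, 157.0], [261.0, 150.0]]
R origin [0.5658 0.1283 0.076 ] top centre [0.5924 0.1294 0.1491]
top [[258.0, 229.0], [240.0, 231.0], [255.0, 199.0], [237.0, 200.0]]
side [[241.0, 194.0], [238.0, 185.0], [276.0, 175.0], [271.0, 167.0]]
[0.61564831 0.13038613 0.09922394] (array([0.6145162 , 0.12956885, 0.09858333, 0.04500123]), np.float64(0.026394367218017578))
```

```bash
cat >> h.py <<'E'
PSI=.042;BO=np.array([.560,.2578,.0757])
RB=Ro.from_matrix(Ro.from_euler("ZY",[PSI,-np.radians(25)]).as_matrix())
def bayw(p): return BO+RB.apply(np.array(p)/1000)
def rackw(p): return np.array([.6220,.1955,0])+Ro.from_euler("z",PSI).apply(np.array(p)/1000)
E
python3 - <<'E'
from h import *
T=Rt(PSI,np.radians(35));z=T.apply([0,0,1])
tcp=bayw((55,0,35))+.011*z
print(tcp,tcp-.06*z)
plan([(rackw((-115,65,245)),Rt(PSI,np.radians(12))),(tcp-.06*z,T,.03),(tcp,T,.02)])
E
```

```text
[0.60132815 0.2595368  0.1216541 ] [0.56694391 0.25809182 0.17080323]
  wp done at row 3
  wp done at row 8
  wp done at row 12
[[[0.006,-0.062,0.088,0.01,-0.2,-0.05],[0.007,-0.062,0.087,0.01,-0.2,-0.06],[0.009,-0.061,0.088,0.02,-0.21,-0.06],[0.031,0.0,0.057,0.0,0.92,0.0],[0.026,0.0,0.059,0.0,0.92,0.0],[0.021,0.0,0.062,0.0,0.92,0.0],[0.016,0.0,0.062,0.0,0.92,0.0],[0.011,0.001,0.064,0.0,0.92,0.0],[0.0,0.0,0.05,0.0,0.0,0.0],[0.0,0.0,0.05,0.0,0.0,0.0],[0.0,0.0,0.05,0.0,0.0,0.0],[0.0,0.0,0.05,0.0,0.0,0.0]]]
```

Call:
apply_moves(moves=[[[0.006,-0.062,0.088,0.01,-0.2,-0.05],[0.007,-0.062,0.087,0.01,-0.2,-0.06],[0.009,-0.061,0.088,0.02,-0.21,-0.06],[0.031,0.0,0.057,0.0,0.92,0.0],[0.026,0.0,0.059,0.0,0.92,0.0],[0.021,0.0,0.062,0.0,0.92,0.0],[0.016,0.0,0.062,0.0,0.92,0.0],[0.011,0.001,0.064,0.0,0.92,0.0],[0,0,0,0,0,0],[0,0,0,0,0,0]]], hand=1)

```text
time_s: 6.0
eef_pos: [0.5664, 0.2588, 0.1708]
eef_rot: [0.954, 0.021, 0.3, -0.006]
contact_force: [0.4, 0.4, -0.2]
finger_gap: 0.0872
grip_force: 0.0
```

Run:
```python
from h import *
T=Rt(PSI,np.radians(35));z=T.apply([0,0,1]);o=sensors.get_obs();k=calibration("wrist");im=read_camera("wrist")
tcp=bayw((55,0,35))+.011*z
print(o["joint_positions"].round(2),"err to A1",T.inv().apply(tcp-.06*z-o["eef_pos"]),np.degrees((Ro.from_quat(o["eef_rot"]).inv()*T).as_rotvec()))
cv2.imwrite("pics/w3.png",cv2.resize(im[:,:,::-1],(560,420)))
plan([(tcp,T,.02)])
```

```text
[ 0.03 -0.07 -0.68  2.08  0.49  0.66 -2.52] err to A1 [0.00040239 0.00073621 0.00028131] [-0.05069466  0.13040231  0.11157875]
  wp done at row 4
[[[-0.001,0.001,0.051,-0.01,0.0,0.0],[-0.001,0.001,0.05,0.0,0.0,0.01],[-0.001,0.001,0.051,-0.01,0.0,0.0],[-0.001,0.002,0.051,0.0,0.0,0.0]]]
```

View pics/w3.png

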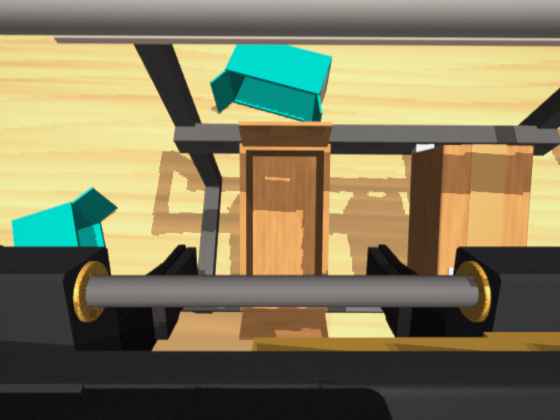

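The carton's walls at columns 240 to 330 sit centred between the fingers at 190 and 375. Going in and closing.

Call:
apply_moves(moves=[[[-0.001,0.001,0.051,0,0,0],[-0.001,0.001,0.05,0,0,0],[-0.001,0.001,0.051,0,0,0],[-0.001,0.001,0.051,0,0,0],[0,0,0,0,0,0]]])

```text
time_s: 6.55
eef_pos: [0.6017, 0.2586, 0.1198]
eef_rot: [0.954, 0.02, 0.3, -0.006]
contact_force: [-0.4, -0.1, -0.1]
finger_gap: 0.087
grip_force: 0.0
```

Call:
apply_moves(moves=[[[0,0,0,0,0,0],[0,0,0,0,0,0],[0,0,0,0,0,0],[0,0,0,0,0,0],[0,0,0,0,0,0],[0,0,0,0,0,0]]], hand=0, newtons=10)

```text
time_s: 7.15
eef_pos: [0.6005, 0.2596, 0.1206]
eef_rot: [0.953, 0.021, 0.301, -0.007]
contact_force: [-3.0, -1.7, 4.6]
finger_gap: 0.0577
grip_force: 10.0
```

Run:
```python
from h import *
import pickle
o=sensors.get_obs();R=Ro.from_quat(o["eef_rot"]);p=o["eef_pos"]
rel=(R.inv().apply(bayw((55,0,0))-p),(R.inv()*RB));pickle.dump(rel,open("rel1.pkl","wb"))
n=RB.apply([0,0,1])
Rc=Ro.from_euler("z",-.2);Rg=Rc*rel[1].inv()
tgt=lambda h:np.array([.470,-.370,.005+h])-Rg.apply(rel[0])
print(rel[0],tgt(0),R.as_euler("zyx",degrees=True),Rg.as_euler("zyx",degrees=True))
print(plan([(p+.035*n,R,.018),(rackw((-125,65,235)),Rt(PSI,np.radians(14)),.035),((.53,-.06,.25),Rg),(tgt(.10),Rg),(tgt(.003),Rg,.03)]))
```

```text
[-4.83987740e-03  9.50054312e-05  2.30943014e-02] [ 0.47075433 -0.37007403  0.02858401] [  -3.09766948   34.96563388 -178.23322739] [ 11.50645854   9.81673164 178.06005611]
  wp done at row 2
  wp done at row 7
  wp done at row 15
  wp done at row 23
  wp done at row 27
[[[0.01,0.0,-0.057,0.0,0.0,0.0],[0.01,0.0,-0.058,0.0,0.0,0.0],[-0.018,0.0,-0.08,0.0,-0.84,0.0],[-0.024,0.0,-0.079,0.0,-0.84,0.01],[-0.03,-0.001,-0.076,-0.01,-0.84,0.01],[-0.035,0.0,-0.074,0.0,-0.84,0.0],[-0.041,0.0,-0.072,0.0,-0.84,0.0],[0.01,0.132,-0.004,-0.07,-0.1,0.34],[0.015,0.131,-0.003,-0.07,-0.1,0.33],[0.018,0.131,-0.002,-0.07,-0.1,0.34],[0.022,0.131,-0.002,-0.07,-0.1,0.34],[0.026,0.13,-0.001,-0.07,-0.1,0.33]]]
[[[0.029,0.129,-0.001,-0.07,-0.1,0.34],[0.034,0.128,0.0,-0.07,-0.1,0.34],[0.037,0.127,0.0,-0.07,-0.1,0.34],[-0.008,0.132,0.05,0.0,0.0,0.0],[-0.007,0.131,0.05,0.0,0.0,0.0],[-0.008,0.132,0.05,0.0,0.0,0.0],[-0.007,0.131,0.05,0.0,0.0,0.0],[-0.008,0.132,0.05,0.0,0.0,0.0],[-0.007,0.131,0.05,0.0,0.0,0.0],[-0.008,0.132,0.05,0.0,0.0,0.0],[-0.007,0.131,0.05,0.0,0.0,0.0],[-0.014,0.0,0.08,0.0,0.0,0.0]]]
[[[-0.014,0.0,0.079,0.0,0.0,0.0],[-0.014,0.001,0.08,0.0,0.0,0.0],[-0.014,0.0,0.079,0.0,0.0,0.0]]]
(array([ 0.47083787, -0.37015695,  0.03166289]), Rotation.from_matrix(array([[ 9.65551842e-01, -1.96912230e-01,  1.70103537e-01],
                            [-1.94096374e-01, -9.80420646e-01, -3.31956921e-02],
                            [ 1.73309658e-01, -9.64317994e-04, -9.84866911e-01]])))
```

Call:
apply_moves(moves=[[[0.01,0,-0.057,0,0,0],[0.01,0,-0.058,0,0,0],[-0.018,0,-0.08,0,-0.84,0],[-0.024,0,-0.079,0,-0.84,0.01],[-0.03,-0.001,-0.076,-0.01,-0.84,0.01],[-0.035,0,-0.074,0,-0.84,0],[-0.041,0,-0.072,0,-0.84,0],[0.01,0.132,-0.004,-0.07,-0.1,0.34],[0.015,0.131,-0.003,-0.07,-0.1,0.33],[0.018,0.131,-0.002,-0.07,-0.1,0.34],[0.022,0.131,-0.002,-0.07,-0.1,0.34],[0.026,0.13,-0.001,-0.07,-0.1,0.33]]])

```text
time_s: 8.35
eef_pos: [0.5165, 0.0565, 0.2437]
eef_rot: [0.994, -0.054, 0.099, 0.004]
contact_force: [0.4, -0.7, -0.5]
finger_gap: 0.0583
grip_force: 10.0
```

Call:
apply_moves(moves=[[[0.029,0.129,-0.001,-0.07,-0.1,0.34],[0.034,0.128,0,-0.07,-0.1,0.34],[0.037,0.127,0,-0.07,-0.1,0.34],[-0.008,0.132,0.05,0,0,0],[-0.007,0.131,0.05,0,0,0],[-0.008,0.132,0.05,0,0,0],[-0.007,0.131,0.05,0,0,0],[-0.008,0.132,0.05,0,0,0],[-0.007,0.131,0.05,0,0,0],[-0.008,0.132,0.05,0,0,0],[-0.007,0.131,0.05,0,0,0],[0,0,0,0,0,0]]])

```text
time_s: 9.55
eef_pos: [0.4661, -0.3758, 0.1247]
eef_rot: [0.991, -0.103, 0.084, 0.009]
contact_force: [-0.4, 0.4, -0.9]
finger_gap: 0.0579
grip_force: 10.0
```

Run:
```python
from h import *
import pickle
rel=pickle.load(open("rel1.pkl","rb"));o=sensors.get_obs();print(o["eef_pos"],o["finger_gap"],o["grip_force"],o["joint_positions"].round(2))
Rc=Ro.from_euler("z",-.2);Rg=Rc*rel[1].inv()
tgt=lambda h:np.array([.470,-.370,.005+h])-Rg.apply(rel[0])
plan([(tgt(.003),Rg,.03)])
a=read_camera("wrist");b=read_camera("side")
cv2.imwrite("pics/w4.png",np.hstack([a[:,:,::-1][:, :],b[80:410,150:400,::-1].copy().__array__() if 0 else cv2.resize(b[100:410,150:400],(240,420))[:,:,::-1]]))
```

```text
[ 0.46608084 -0.37578687  0.12469569] 0.05790509472004142 9.99587818980217 [ 0.62  0.15  0.07  1.83 -0.1   1.01 -1.04]
  wp done at row 4
[[[-0.01,-0.005,0.077,0.01,0.02,-0.03],[-0.011,-0.006,0.077,0.01,0.02,-0.02],[-0.01,-0.005,0.077,0.0,0.01,-0.03],[-0.01,-0.006,0.077,0.01,0.02,-0.02]]]
```

View pics/w4.png

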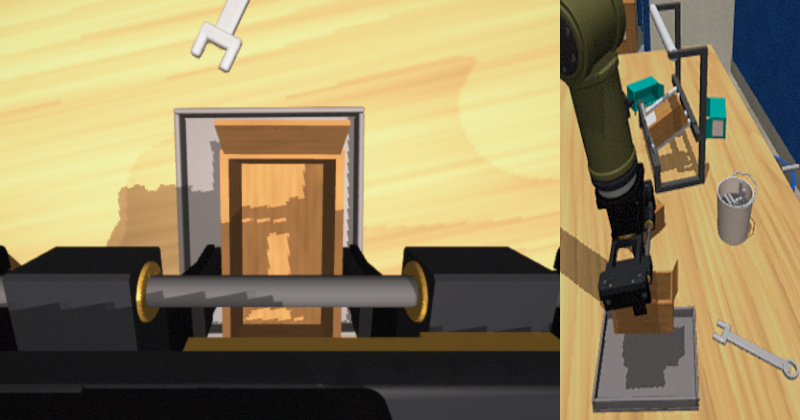

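The carton hangs square in the grip, with the rim at columns 220 to 345, over the tray at columns 178 to 365. Lowering.

Call:
apply_moves(moves=[[[-0.01,-0.005,0.077,0,0.02,-0.03],[-0.011,-0.005,0.077,0.01,0.02,-0.02],[-0.01,-0.005,0.077,0,0.01,-0.03],[-0.01,-0.006,0.077,0.01,0.02,-0.02],[0,0,0,0,0,0],[0,0,0,0,0,0]]])

```text
time_s: 10.25
eef_pos: [0.477, -0.3633, 0.0354]
eef_rot: [0.992, -0.093, 0.089, 0.008]
contact_force: [0.5, -1.2, 0.5]
finger_gap: 0.0579
grip_force: 10.0
```

Call:
apply_moves(moves=[[[-0.001,0,0.005,0,0,0],[-0.001,0,0.005,0,0,0],[0,0,0,0,0,0]]])

```text
time_s: 10.55
eef_pos: [0.4765, -0.3648, 0.0325]
eef_rot: [0.991, -0.094, 0.09, 0.008]
contact_force: [-0.1, 0.5, -0.2]
finger_gap: 0.0578
grip_force: 10.0
```

Call:
apply_moves(moves=[[[-0.001,0,0.005,0,0,0],[-0.001,0,0.005,0,0,0],[0,0,0,0,0,0],[0,0,0,0,0,0]]])

```text
time_s: 10.95
eef_pos: [0.4766, -0.3648, 0.0291]
eef_rot: [0.991, -0.094, 0.09, 0.008]
contact_force: [1.1, -0.1, 0.8]
finger_gap: 0.0577
grip_force: 10.0
```

Call:
apply_moves(moves=[[[0,0,0.005,0,0,0],[0,0,0.004,0,0,0],[0,0,0,0,0,0]]])

```text
time_s: 11.25
eef_pos: [0.4773, -0.365, 0.0278]
eef_rot: [0.991, -0.094, 0.09, 0.008]
contact_force: [-3.4, 2.1, 10.2]
finger_gap: 0.0579
grip_force: 10.0
```

Call:
apply_moves(moves=[[[0,0,0,0,0,0],[0,0,0,0,0,0],[0,0,0,0,0,0],[0,0,0,0,0,0]]], hand=0.88)

```text
time_s: 11.65
eef_pos: [0.4761, -0.3643, 0.0254]
eef_rot: [0.992, -0.094, 0.089, 0.008]
contact_force: [-0.3, 1.4, -0.5]
finger_gap: 0.0756
grip_force: 0.0
```

Call:
apply_moves(moves=[[[0,0,-0.05,0,0,0],[0,0,-0.08,0,0,0],[0,0,-0.12,0,0,0],[0,0,-0.15,0,0,0],[0,0,-0.15,0,0,0],[0,0,0,0,0,0]]])

```text
time_s: 12.25
eef_pos: [0.45, -0.3624, 0.1975]
eef_rot: [0.991, -0.094, 0.095, 0.012]
contact_force: [-0.6, 0.4, 0.2]
finger_gap: 0.0767
grip_force: 0.0
```

Run:
```python
from h import *
o=sensors.get_obs();print(o["time_s"],o["eef_pos"],o["joint_positions"].round(2))
a=read_camera("wrist");kt=calibration("top");ks=calibration("side");b=read_camera("side")
ms=finder.cut_out("sealed_carton","side");print([(d["score"],d["box"]) for d in ms])
cv2.imwrite("pics/w5.png",np.hstack([a[:,:,::-1],cv2.resize(b[210:410,150:300],(240,320))[:,:,::-1].copy() if 0 else cv2.resize(b[100:410,150:400],(240,420))[:,:,::-1]]))
```

```text
12.25 [ 0.44999828 -0.36244658  0.19746436] [ 0.62  0.04  0.07  1.81 -0.1   1.13 -1.03]
[(0.58, [225.3, 241.9, 261.1, 288.9]), (0.22, [183.9, 327.1, 295.5, 403.8])]
```

View pics/w5.png

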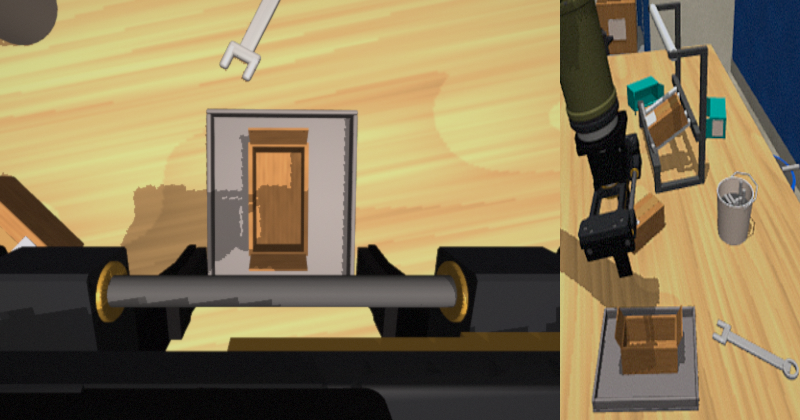

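The carton stands upright and free in the tray, with its rim at (278,200) inside the tray at columns 207 to 357. Next, a close look at the sealed carton.

Run:
```python
from h import *
plan([((.445,-.115,.22),Rt(.45,np.radians(6)))])
```

```text
wp done at row 8
[[[-0.017,-0.1,-0.016,0.13,-0.1,-0.91],[-0.01,-0.101,-0.015,0.13,-0.11,-0.9],[-0.002,-0.101,-0.014,0.13,-0.1,-0.91],[0.006,-0.102,-0.013,0.13,-0.11,-0.91],[0.014,-0.101,-0.011,0.12,-0.1,-0.9],[0.022,-0.099,-0.011,0.13,-0.11,-0.91],[0.03,-0.098,-0.01,0.13,-0.1,-0.91],[0.037,-0.095,-0.009,0.13,-0.11,-0.9]]]
```

Call:
apply_moves(moves=[[[-0.017,-0.1,-0.016,0.13,-0.1,-0.91],[-0.01,-0.101,-0.015,0.13,-0.11,-0.9],[-0.002,-0.101,-0.014,0.13,-0.1,-0.91],[0.006,-0.102,-0.013,0.13,-0.11,-0.91],[0.014,-0.101,-0.011,0.12,-0.1,-0.9],[0.022,-0.099,-0.011,0.13,-0.11,-0.91],[0.03,-0.098,-0.01,0.13,-0.1,-0.91],[0.037,-0.095,-0.009,0.13,-0.11,-0.9],[0,0,0,0,0,0],[0,0,0,0,0,0]]], hand=1)

```text
time_s: 13.4
eef_pos: [0.4454, -0.114, 0.2198]
eef_rot: [0.973, 0.224, 0.051, -0.011]
contact_force: [0.7, -0.9, -0.8]
finger_gap: 0.0869
grip_force: 0.0
```

Run:
```python
from h import *
o=sensors.get_obs();print(o["time_s"],o["eef_pos"],o["joint_positions"].round(2))
k=calibration("wrist");a=read_camera("wrist")
for d in finder.cut_out("sealed_carton","wrist"): print(d["score"],d["box"])
d=max(finder.cut_out("sealed_carton","wrist"),key=lambda d:d["score"]);m=d["pixels"].astype(np.float32)
ig=np.zeros_like(m);ig[243:]=1
kt=calibration("top");read_camera("top");mt=cut("sealed_carton","top",(314,242));print(mt["box"],mt["score"])
for fz in(None,0.0):
  for v in([(k,m,ig)],[(k,m,ig),(kt,mt["pixels"].astype(np.float32),None)]):
    r=fit(v,box(.11,.058,.055),[.496,-.085,0,.57],fixz=fz,step=(.01,.01,.004,.05));print(fz,len(v),r)
P=Ro.from_euler("z",r[0][3]).apply(box(.11,.058,.055))+[r[0][0],r[0][1],0]
b=a[:,:,::-1].copy()
for q in proj(k,P): cv2.circle(b,tuple(q.round().astype(int).tolist()),2,(0,0,255),-1)
cv2.imwrite("pics/w6.png",b)
```

```text
13.4 [ 0.44543151 -0.11400211  0.21982906] [ 0.41 -0.15 -0.14  1.93 -0.09  1.29 -0.83]
0.88 [238.4, 95.8, 312.2, 205.7]
[294.2, 224.1, 326.4, 260.1] 0.89
None 1 (array([ 4.96788475e-01, -8.10162451e-02, -1.55357493e-04,  5.93199905e-01]), np.float64(0.019057393074035645))
None 2 (array([ 0.4954485 , -0.08196145,  0.00166279,  0.58556079]), np.float64(0.15716606378555298))
0.0 1 (array([ 0.49660766, -0.08096341,  0.00240329,  0.591633  ]), np.float64(0.01904827356338501))
0.0 2 (array([ 0.49500323, -0.08223318,  0.00213124,  0.59418055]), np.float64(0.15927577018737793))
```

View pics/w6.png

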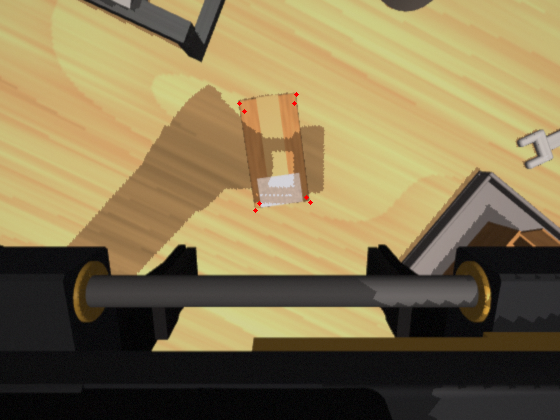

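The fitted box (red dots) matches the carton at (275,150), with the label end toward us at (278,190).

Run:
```python
from h import *
T=Rt(.592,np.radians(10));z=T.apply([0,0,1])
tcp=np.array([.4966,-.081,.033])+.011*z;print(tcp)
plan([(tcp-.08*z,T,.03),(tcp,T,.025)])
```

```text
[ 0.49818508 -0.07993411  0.02216711]
  wp done at row 5
  wp done at row 9
[[[0.025,-0.005,0.082,0.04,0.16,-0.33],[0.024,-0.004,0.082,0.05,0.16,-0.32],[0.022,-0.003,0.083,0.04,0.16,-0.33],[0.022,-0.002,0.083,0.04,0.17,-0.33],[0.021,-0.001,0.083,0.05,0.16,-0.32],[0.0,0.0,0.067,0.0,0.0,0.0],[0.0,0.0,0.066,0.0,0.0,0.0],[0.0,0.0,0.067,0.0,0.0,0.0],[0.0,0.0,0.067,0.0,0.0,0.0]]]
```

Call:
apply_moves(moves=[[[0.025,-0.005,0.082,0.04,0.16,-0.33],[0.024,-0.004,0.082,0.05,0.16,-0.32],[0.022,-0.003,0.083,0.04,0.16,-0.33],[0.022,-0.002,0.083,0.04,0.17,-0.33],[0.021,-0.001,0.083,0.05,0.16,-0.32],[0,0,0,0,0,0],[0,0,0,0,0,0]]])

```text
time_s: 14.35
eef_pos: [0.4866, -0.0872, 0.1012]
eef_rot: [0.953, 0.29, 0.083, -0.026]
contact_force: [0.1, -0.2, 0.6]
finger_gap: 0.0871
grip_force: 0.0
```

Run:
```python
from h import *
T=Rt(.592,np.radians(10));z=T.apply([0,0,1])
tcp=np.array([.4966,-.081,.033])+.011*z
o=sensors.get_obs();print(T.inv().apply(o["eef_pos"]-tcp),o["joint_positions"].round(2))
plan([(tcp,T,.025)])
```

```text
[ 0.00021702 -0.00042424 -0.08024782] [ 0.38 -0.01 -0.16  2.06 -0.16  0.99 -0.68]
  wp done at row 4
[[[0.0,0.0,0.067,0.0,0.0,0.0],[0.0,0.001,0.067,0.0,0.0,0.0],[0.0,0.0,0.067,-0.01,0.0,0.0],[-0.001,0.001,0.066,0.0,0.01,0.0]]]
```

Call:
apply_moves(moves=[[[0,0,0.067,0,0,0],[0,0.001,0.067,0,0,0],[0,0,0.067,0,0,0],[-0.001,0.001,0.066,0,0,0],[0,0,0,0,0,0],[0,0,0,0,0,0]]])

```text
time_s: 14.95
eef_pos: [0.4994, -0.0801, 0.0237]
eef_rot: [0.953, 0.291, 0.084, -0.025]
contact_force: [0.6, 0.6, -0.1]
finger_gap: 0.0872
grip_force: 0.0
```

Call:
apply_moves(moves=[[[0,0,0,0,0,0],[0,0,0,0,0,0],[0,0,0,0,0,0],[0,0,0,0,0,0],[0,0,0,0,0,0],[0,0,0,0,0,0]]], hand=0, newtons=45)

```text
time_s: 15.55
eef_pos: [0.4986, -0.0795, 0.0226]
eef_rot: [0.953, 0.291, 0.084, -0.026]
contact_force: [-1.4, -0.1, 4.0]
finger_gap: 0.0575
grip_force: 45.0
```

```bash
cat >> h.py <<'E'
import pickle
def place(x,zz,y=0):
    rel=pickle.load(open("rel2.pkl","rb"));Rg=RB*Ro.from_matrix(rel[1]).inv();return bayw((55+x,y,zz))-Rg.apply(rel[0]),Rg
E
python3 - <<'E'
from h import *
o=sensors.get_obs();R=Ro.from_quat(o["eef_rot"]);p=o["eef_pos"]
y=R.apply([0,1,0]);yaw=np.arctan2(y[0],-y[1]);print("yaw",yaw,o["joint_positions"].round(2))
Rc=Ro.from_euler("z",yaw);d=R.inv().apply(np.array([.4966,-.081,0])-p);print(d);d[1]=0
pickle.dump((d,(R.inv()*Rc).as_matrix()),open("rel2.pkl","wb"))
P,Rg=place(3,25);print(P,np.degrees(np.arccos(-Rg.apply([0,0,1])[2])))
th=np.radians(14)
plan([(p+[0,0,.03],R,.012),(p+[-.012,0,.20],R,.04),((.49,.08,.25),Rt(.3,np.radians(12)),.035),(rackw((-115,65,245)),Rt(PSI,th),.035),(P,Rg,.02)])
E
```

```text
yaw 0.5932798429229866 [ 0.36  0.11 -0.17  2.11 -0.15  0.81 -0.69]
[-6.39326421e-03  9.94909779e-05  2.18016319e-02]
[0.59469065 0.25926029 0.14439166] 35.02974013617317
  wp done at row 3
  wp done at row 8
  wp done at row 13
  wp done at row 19
  wp done at row 26
[[[0.006,0.0,-0.033,0.0,0.0,0.0],[0.006,0.0,-0.033,0.0,0.0,0.0],[0.005,0.0,-0.032,0.0,0.0,0.0],[0.013,-0.004,-0.113,0.0,0.0,0.0],[0.014,-0.005,-0.113,0.0,0.0,0.0],[0.013,-0.004,-0.113,0.0,0.0,0.0],[0.013,-0.005,-0.112,0.0,0.0,0.0],[0.013,-0.004,-0.113,0.0,0.0,0.0],[0.064,-0.087,-0.007,-0.13,0.08,0.66],[0.058,-0.09,-0.008,-0.13,0.08,0.66],[0.054,-0.094,-0.009,-0.12,0.07,0.66],[0.048,-0.096,-0.009,-0.13,0.08,0.66]]]
[[[0.042,-0.099,-0.01,-0.13,0.08,0.66],[0.035,-0.091,0.01,-0.11,0.07,0.48],[0.031,-0.092,0.01,-0.11,0.06,0.48],[0.027,-0.094,0.009,-0.11,0.07,0.48],[0.024,-0.095,0.008,-0.11,0.07,0.48],[0.019,-0.095,0.007,-0.11,0.06,0.48],[0.015,-0.097,0.006,-0.12,0.07,0.48],[0.03,0.0,0.057,0.0,0.6,0.0],[0.027,0.0,0.058,0.0,0.6,0.0],[0.024,0.0,0.06,0.0,0.6,0.0],[0.021,0.0,0.061,0.0,0.6,0.0],[0.018,0.0,0.062,0.0,0.6,0.0]]]
[[[0.014,0.0,0.063,0.0,0.6,0.0],[0.011,0.0,0.064,0.0,0.61,0.0]]]
```

Call:
apply_moves(moves=[[[0.006,0,-0.033,0,0,0],[0.006,0,-0.033,0,0,0],[0.005,0,-0.032,0,0,0],[0.013,-0.004,-0.113,0,0,0],[0.014,-0.005,-0.113,0,0,0],[0.013,-0.004,-0.113,0,0,0],[0.013,-0.005,-0.112,0,0,0],[0.013,-0.004,-0.113,0,0,0],[0,0,0,0,0,0],[0,0,0,0,0,0]]])

```text
time_s: 16.55
eef_pos: [0.4863, -0.0797, 0.2222]
eef_rot: [0.953, 0.291, 0.084, -0.025]
contact_force: [-0.8, 0.3, -7.6]
finger_gap: 0.0575
grip_force: 45.0
```

Call:
apply_moves(moves=[[[0.064,-0.087,-0.007,-0.13,0.08,0.66],[0.058,-0.09,-0.008,-0.13,0.08,0.66],[0.054,-0.094,-0.009,-0.12,0.07,0.66],[0.048,-0.096,-0.009,-0.13,0.08,0.66],[0.042,-0.099,-0.01,-0.13,0.08,0.66],[0.035,-0.091,0.01,-0.11,0.07,0.48],[0.031,-0.092,0.01,-0.11,0.06,0.48],[0.027,-0.094,0.009,-0.11,0.07,0.48],[0.024,-0.095,0.008,-0.11,0.07,0.48],[0.019,-0.095,0.007,-0.11,0.06,0.48],[0.015,-0.097,0.006,-0.12,0.07,0.48],[0,0,0,0,0,0]]])

```text
time_s: 17.75
eef_pos: [0.5009, 0.2616, 0.2417]
eef_rot: [0.993, 0.025, 0.119, -0.004]
contact_force: [-0.3, 0.5, -5.9]
finger_gap: 0.0576
grip_force: 45.0
```

Run:
```python
from h import *
o=sensors.get_obs();print(o["time_s"],o["eef_pos"],o["contact_force"],o["wrist_torque"],o["joint_positions"].round(2))
P,Rg=place(3,25);print(P)
plan([(P,Rg,.02)])
a=read_camera("wrist");b=read_camera("side")
cv2.imwrite("pics/w7.png",np.hstack([a[:,:,::-1],cv2.resize(b[80:300,150:390],(240,220))[:,:,::-1][[*range(220)]+[219]*200]]))
```

```text
17.75 [0.50087279 0.26161467 0.24174499] [-0.33526762  0.51333657 -5.86023281] [0.07144868 0.73986817 0.10982985] [ 0.15 -0.03 -0.74  1.79  0.11  1.17 -2.14]
[0.59469065 0.25926029 0.14439166]
  wp done at row 7
[[[0.032,0.003,0.056,-0.01,0.61,0.01],[0.03,0.004,0.057,-0.01,0.61,0.01],[0.026,0.003,0.058,-0.01,0.61,0.01],[0.023,0.004,0.061,-0.01,0.61,0.01],[0.02,0.003,0.061,-0.01,0.61,0.01],[0.017,0.003,0.062,-0.01,0.61,0.01],[0.013,0.003,0.063,-0.01,0.61,0.01]]]
```

View pics/w7.png

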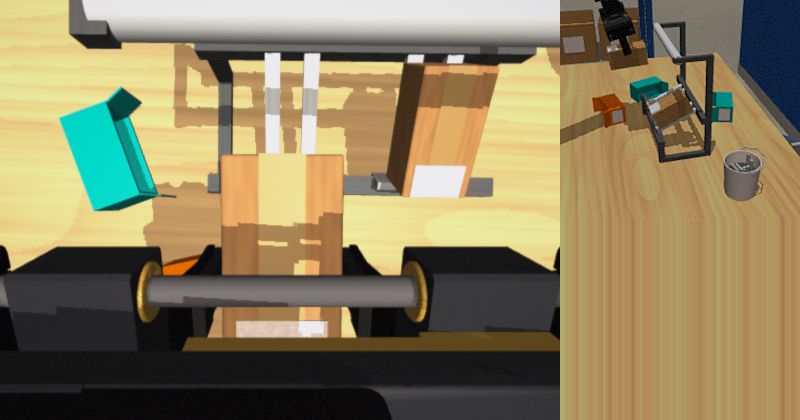

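The sealed carton hangs square in the grip with its rear top edge at row 155, columns 221 to 342. The bare runners show at columns 272 and 311. I'll check both against the model.

Run:
```python
from h import *
k=calibration("wrist");o=sensors.get_obs();R=Ro.from_quat(o["eef_rot"]);d,M=pickle.load(open("rel2.pkl","rb"))
Rc=R*Ro.from_matrix(M);c=o["eef_pos"]+R.apply(d)
print("carton rear top L,R",proj(k,np.array([c+Rc.apply(v) for v in((.055,.029,.055),(.055,-.029,.055))])).round(1).tolist())
for y in(18,-18): print("runner",y,[proj(k,bayw((x,y+s,0)))[0].round(1).tolist() for x in(60,125) for s in(-7,7)])
im=cv2.imread("pics/w7.png")[:,:560].astype(int)
for r in(75,100,125):
    row=im[r,255:330].min(1);b=np.where(row>170)[0]+255;print(r,b.tolist())
print("neigh",proj(k,bayw((0,-130+29,55))),proj(k,bayw((0,-130-29,55))))
```

```text
carton rear top L,R [[220.4, 153.5], [345.1, 153.4]]
runner 18 [[271.5, 118.2], [257.2, 118.2], [270.7, 44.1], [255.1, 44.1]]
runner -18 [[308.2, 118.3], [293.9, 118.3], [310.9, 44.2], [295.3, 44.2]]
75 [265, 266, 267, 268, 269, 270, 271, 272, 273, 274, 275, 276, 277, 278, 279, 304, 305, 306, 307, 308, 309, 310, 311, 312, 313, 314, 315, 316, 317, 318]
100 [266, 267, 270, 271, 272, 273, 274, 275, 276, 277, 278, 304, 308, 309, 310, 311, 312, 313, 315]
125 [265, 266, 267, 268, 269, 270, 271, 272, 273, 274, 275, 276, 277, 278, 279, 302, 303, 304, 305, 306, 307, 308, 309, 310, 311, 312, 313, 314, 315]
neigh [[393.2590101  197.06959326]] [[456.72493605 197.21177137]]
```

Run:
```python
from h import *
o=sensors.get_obs();k=calibration("wrist");a=read_camera("wrist");pickle.dump((k,a,o),open("w8.pkl","wb"))
print(o["eef_pos"],o["eef_rot"],o["qd"].round(3))
for r in(62,75,85,95,125,140):
    row=a[r,255:330].min(1);b=np.where(row>165)[0]+255;l=b[b<290];q=b[b>=290]
    print(r,l.min(),l.max(),q.min(),q.max(),[proj(k,bayw((x,0,0)))[0].round(1).tolist() for x in (60,110)] if r==62 else "")
ds=finder.cut_out("neighbour_carton","wrist");print([(d["score"],d["box"]) for d in ds])
m=ds[0]["pixels"].astype(np.float32);ig=np.zeros_like(m);ig[:66]=1
print(fit([(k,m,ig)],box(.11,.058,.055),[*bayw((55,-130,0)),PSI],tilt=np.radians(25),step=(.01,.01,.005,.05)),bayw((55,-130,0)))
k2,im,ms=pickle.load(open("w2.pkl","rb"))
m2=ms["neighbour_carton"][0][2].astype(np.float32);i2=np.zeros_like(m);i2[:75]=1
r=fit([(k,m,ig),(k2,m2,i2)],box(.11,.058,.055),[*bayw((55,-130,0)),PSI],tilt=np.radians(25),step=(.01,.01,.005,.05));print(r)
```

```text
[0.50226405 0.25589476 0.24170757] [ 0.99264033  0.02221887  0.1190284  -0.00193111] [ 0.02  -0.017  0.042  0.003  0.014  0.007  0.004]
62 257 271 296 311 [[282.7, 118.3], [282.9, 62.5]]
75 257 271 296 310 
85 257 271 296 310 
95 258 271 296 309 
125 258 272 295 308 
140 258 272 294 308 
[]Traceback (most recent call last):
  File "<stdin>", line 8, in <module>
IndexError: list index out of range
```

The earlier mismatch was arm motion between the two readings. Settled, the runner midline sits at column 283.3 against a predicted 282.8, so the bay pose holds.

Run:
```python
from h import *
P,Rg=place(3,25);print(sensors.get_obs()["eef_pos"],P)
plan([(P,Rg,.02)])
```

```text
[0.50352029 0.25389736 0.2426195 ] [0.59469065 0.25926029 0.14439166]
  wp done at row 7
[[[0.031,-0.001,0.056,0.0,0.61,0.0],[0.028,-0.001,0.057,0.01,0.6,0.0],[0.025,-0.001,0.059,0.0,0.61,0.0],[0.022,0.0,0.06,0.0,0.61,0.0],[0.019,-0.001,0.061,0.01,0.6,0.0],[0.015,-0.001,0.062,0.0,0.61,0.0],[0.012,-0.001,0.063,0.01,0.61,0.0]]]
```

Call:
apply_moves(moves=[[[0.031,-0.001,0.056,0,0.61,0],[0.028,-0.001,0.057,0,0.6,0],[0.025,-0.001,0.059,0,0.61,0],[0.022,0,0.06,0,0.61,0],[0.019,-0.001,0.061,0,0.6,0],[0.015,-0.001,0.062,0,0.61,0],[0.012,-0.001,0.063,0,0.61,0],[0,0,0,0,0,0],[0,0,0,0,0,0],[0,0,0,0,0,0]]])

```text
time_s: 18.95
eef_pos: [0.5964, 0.2609, 0.148]
eef_rot: [0.953, 0.019, 0.303, -0.006]
contact_force: [-0.2, 0.5, -7.3]
finger_gap: 0.0575
grip_force: 45.0
```

Run:
```python
from h import *
P,Rg=place(3,25);o=sensors.get_obs();print(o["qd"].round(3),o["joint_positions"].round(2))
print("err tool mm",Rg.inv().apply(P-o["eef_pos"])*1000,np.degrees((Ro.from_quat(o["eef_rot"]).inv()*Rg).as_rotvec()),o["contact_force"])
P2,_=place(3,6);plan([(P2,Rg,.01)])
```

```text
[-0.001 -0.005 -0.004 -0.012  0.009 -0.003 -0.01 ] [ 0.12  0.04 -0.78  2.06  0.64  0.63 -2.62]
err tool mm [-3.51336329  1.60876894  1.89163953] [ 0.02293495 -0.26125585 -0.06431919] [-0.16021336  0.54120013 -7.25953123]
  wp done at row 3
[[[-0.008,0.002,0.023,0.0,-0.02,0.0],[-0.007,0.002,0.023,0.0,-0.01,-0.01],[-0.008,0.001,0.023,0.0,-0.02,0.0]]]
```

Call:
apply_moves(moves=[[[-0.008,0.002,0.023,0,-0.02,0],[-0.007,0.002,0.023,0,-0.01,0],[-0.008,0.001,0.023,0,-0.02,0],[0,0,0,0,0,0],[0,0,0,0,0,0]]])

```text
time_s: 19.45
eef_pos: [0.602, 0.2601, 0.1255]
eef_rot: [0.954, 0.02, 0.3, -0.006]
contact_force: [-1.0, 0.6, -6.7]
finger_gap: 0.0574
grip_force: 45.0
```

Run:
```python
from h import *
P,Rg=place(3,6);o=sensors.get_obs();print(o["joint_positions"].round(3))
print("err tool mm",Rg.inv().apply(P-o["eef_pos"])*1000,np.degrees((Ro.from_quat(o["eef_rot"]).inv()*Rg).as_rotvec()),o["contact_force"])
P2,_=place(3,0);plan([(P2,Rg,.002)])
```

```text
[ 0.066  0.081 -0.725  2.068  0.715  0.608 -2.685]
err tool mm [ 1.56632862  0.49603059 -0.97937915] [0.00732739 0.07299067 0.02190267] [-0.95207581  0.62832524 -6.73706547]
  wp done at row 3
[[[0.001,0.001,0.005,0.0,0.0,0.0],[0.0,0.0,0.006,0.0,0.01,0.0],[0.001,0.001,0.005,0.0,0.0,0.0]]]
```

Run:
```python
from h import *
o=sensors.get_obs();P,Rg=place(3,6);n=RB.apply([0,0,1])
Rg2=Ro.from_rotvec(n*np.radians(2))*Rg
d,M=pickle.load(open("rel2.pkl","rb"));P2=bayw((58,0,6))-Rg2.apply(d)
plan([(P2,Rg2,.002)],ang=.8)
```

```text
wp done at row 3
[[[0.002,0.0,-0.001,0.02,0.0,-0.13],[0.001,0.001,-0.001,0.03,0.01,-0.13],[0.002,0.0,-0.001,0.02,0.0,-0.13]]]
```

Call:
apply_moves(moves=[[[0.002,0,-0.001,0.02,0,-0.13],[0.001,0.001,-0.001,0.03,0,-0.13],[0.002,0,-0.001,0.02,0,-0.13],[0,0,0,0,0,0]]])

```text
time_s: 19.85
eef_pos: [0.6031, 0.2595, 0.1279]
eef_rot: [0.953, 0.037, 0.301, -0.004]
contact_force: [-0.1, 0.3, -5.6]
finger_gap: 0.0575
grip_force: 45.0
```

```bash
cat > chk.py <<'E'
from h import *
import sys
a=float(sys.argv[1]);zz=float(sys.argv[2])
o=sensors.get_obs();d,M=pickle.load(open("rel2.pkl","rb"));R=Ro.from_quat(o["eef_rot"])
c=RB.inv().apply(o["eef_pos"]+R.apply(d)-BO)*1000;Rc=RB.inv()*R*Ro.from_matrix(M)
print("q",o["joint_positions"].round(3),"carton label-end x,y,z in bay",(c-Rc.apply([55,0,0])).round(1),c.round(1),"rot deg",np.degrees(Rc.as_rotvec()).round(2),"F",o["contact_force"].round(1))
n=RB.apply([0,0,1]);Rg2=Ro.from_rotvec(n*np.radians(a))*RB*Ro.from_matrix(M).inv()
plan([(bayw((58,0,zz))-Rg2.apply(d),Rg2,.002)])
E
python3 chk.py 2 0
```

```text
q [ 0.076  0.076 -0.726  2.067  0.699  0.601 -2.633] carton label-end x,y,z in bay [ 3.7 -2.1  6.5] [58.7 -0.2  6.5] rot deg [-0.02 -0.01  1.99] F [-0.1  0.3 -5.6]
  wp done at row 4
[[[-0.001,0.0,0.005,0.0,0.0,0.0],[-0.002,0.0,0.005,0.0,0.0,0.0],[-0.001,-0.001,0.006,0.0,0.0,0.0],[-0.002,0.0,0.005,0.01,0.0,0.0]]]
```

q7 is back to -2.63. Lowering slowly.

Call:
apply_moves(moves=[[[-0.001,0,0.005,0,0,0],[-0.002,0,0.005,0,0,0],[-0.001,0,0.005,0,0,0],[0,0,0,0,0,0]]])

```text
time_s: 20.25
eef_pos: [0.6043, 0.2596, 0.1226]
eef_rot: [0.953, 0.037, 0.3, -0.004]
contact_force: [-0.4, 0.7, -6.3]
finger_gap: 0.0574
grip_force: 45.0
```

```bash
python3 chk.py 2 0
```

```text
q [ 0.065  0.087 -0.717  2.069  0.717  0.596 -2.649] carton label-end x,y,z in bay [ 2.5 -2.   1.3] [57.5 -0.1  1.2] rot deg [-0.02  0.07  1.99] F [-0.4  0.7 -6.3]
  wp done at row 1
[[[0.001,0.0,0.004,0.0,0.01,0.0]]]
```

Call:
apply_moves(moves=[[[0.001,0,0.004,0,0,0],[0,0,0.003,0,0,0],[0,0,0,0,0,0]]])

```text
time_s: 20.55
eef_pos: [0.6055, 0.26, 0.122]
eef_rot: [0.953, 0.037, 0.301, -0.003]
contact_force: [-7.3, -2.4, 0.6]
finger_gap: 0.0574
grip_force: 45.0
```

```bash
python3 chk.py 2 -1.5
```

```text
q [ 0.06   0.091 -0.713  2.068  0.724  0.596 -2.654] carton label-end x,y,z in bay [ 3.4 -1.7  0.2] [58.4  0.2  0.2] rot deg [-0.07  0.02  2.01] F [-7.3 -2.4  0.6]
  wp done at row 1
[[[-0.002,0.001,0.005,0.01,0.01,0.0]]]
```

Call:
apply_moves(moves=[[[-0.001,0,0.003,0,0,0],[0,0,0,0,0,0]]])

```text
time_s: 20.75
eef_pos: [0.6056, 0.26, 0.122]
eef_rot: [0.953, 0.037, 0.301, -0.003]
contact_force: [-14.7, -4.7, 8.9]
finger_gap: 0.0575
grip_force: 45.0
```

Call:
apply_moves(moves=[[[0,0,0,0,0,0],[0,0,0,0,0,0]]], newtons=5)

```text
time_s: 20.95
eef_pos: [0.6064, 0.2601, 0.1221]
eef_rot: [0.953, 0.037, 0.302, -0.004]
contact_force: [-7.1, -2.3, 1.7]
finger_gap: 0.0577
grip_force: 5.0
```

Call:
apply_moves(moves=[[[0,0,0,0,0,0],[0,0,0,0,0,0],[0,0,0,0,0,0],[0,0,0,0,0,0]]], hand=0.9)

```text
time_s: 21.35
eef_pos: [0.6068, 0.2602, 0.1214]
eef_rot: [0.953, 0.037, 0.301, -0.004]
contact_force: [0.3, 0.3, -0.4]
finger_gap: 0.0769
grip_force: 0.0
```

Run:
```python
from h import *
o=sensors.get_obs();print(o["eef_pos"],o["finger_gap"],o["contact_force"],o["joint_positions"].round(3))
R=Ro.from_quat(o["eef_rot"]);z=R.apply([0,0,1])
plan([(o["eef_pos"]-.07*z,R,.02),((.505,.2556,.25),Rt(PSI,np.radians(12)),.035)])
```

```text
[0.60680608 0.26017712 0.1214452 ] 0.076884416013208 [ 0.28314576  0.26868194 -0.37415437] [ 0.057  0.093 -0.709  2.067  0.728  0.593 -2.657]
  wp done at row 4
  wp done at row 9
[[[0.0,0.0,-0.058,0.0,0.0,0.0],[0.0,0.0,-0.059,0.0,0.0,0.0],[0.0,0.0,-0.058,0.0,0.0,0.0],[0.0,0.0,-0.058,0.0,0.0,0.0],[-0.006,-0.001,-0.063,0.0,-0.92,0.08],[-0.012,0.0,-0.061,0.0,-0.93,0.08],[-0.016,-0.001,-0.061,0.0,-0.92,0.08],[-0.021,0.0,-0.059,0.01,-0.92,0.08],[-0.026,-0.001,-0.058,0.0,-0.92,0.08]]]
```

Call:
apply_moves(moves=[[[0,0,-0.058,0,0,0],[0,0,-0.059,0,0,0],[0,0,-0.058,0,0,0],[0,0,-0.058,0,0,0],[-0.006,0,-0.063,0,-0.92,0],[-0.012,0,-0.061,0,-0.93,0],[-0.016,0,-0.061,0,-0.92,0],[-0.021,0,-0.059,0,-0.92,0],[-0.026,0,-0.058,0,-0.92,0],[0,0,0,0,0,0],[0,0,0,0,0,0],[0,0,0,0,0,0]]])

```text
time_s: 22.55
eef_pos: [0.5039, 0.2541, 0.248]
eef_rot: [0.994, 0.038, 0.104, 0.004]
contact_force: [-1.0, 0.4, -0.3]
finger_gap: 0.0783
grip_force: 0.0
```

Run:
```python
from h import *
read_camera("top");o=sensors.get_obs();k=calibration("wrist");a=read_camera("wrist");print(o["time_s"],o["eef_pos"],o["qd"].round(3))
ig=np.zeros((420,560),np.float32)
for q in("sealed_carton","neighbour_carton"):
  ds=finder.cut_out(q,"wrist")
  for d in ds[:3]:
    print(q,d["score"],d["box"])
    near=(d["box"][0]+d["box"][2])/2
    i=ig.copy();i[:int(d["box"][1])+2]=1;i[240:]=1
    g=bayw((55,0 if near<340 else -130,0))
    r=fit([(k,d["pixels"].astype(np.float32),i)],box(.11,.058,.055),[*g,PSI],tilt=np.radians(25),step=(.01,.01,.004,.05))
    print(r, "bay:",RB.inv().apply(r[0][:3]-BO)*1000-[0,0 if near<340 else -130,0])
b=a[:,:,::-1].copy()
for y in(0,-130):
  for v in box(.11,.058,.055)*1000: cv2.circle(b,tuple(proj(k,bayw(v+[55,y,0]))[0].round().astype(int).tolist()),2,(0,0,255),-1)
s=read_camera("side")
cv2.imwrite("pics/w9.png",np.hstack([b,cv2.resize(s[100:410,150:400],(240,420))[:,:,::-1]]))
```

```text
22.6 [0.50375191 0.25406755 0.24805494] [ 0.     0.    -0.    -0.003 -0.002  0.006  0.002]
sealed_carton 0.94 [245.4, 58.5, 320.1, 193.1]
(array([0.61295312, 0.26127838, 0.0970909 , 0.07776835]), np.float64(0.017063379287719727)) bay: [57.12205166  1.25193603 -3.03420105]
neighbour_carton 0.9 [377.8, 66.4, 488.1, 201.9]
(array([0.61570139, 0.12720195, 0.09454789, 0.04079972]), np.float64(0.01515042781829834)) bay: [53.43380482 -2.82165242 -4.12025165]
```

View pics/w9.png

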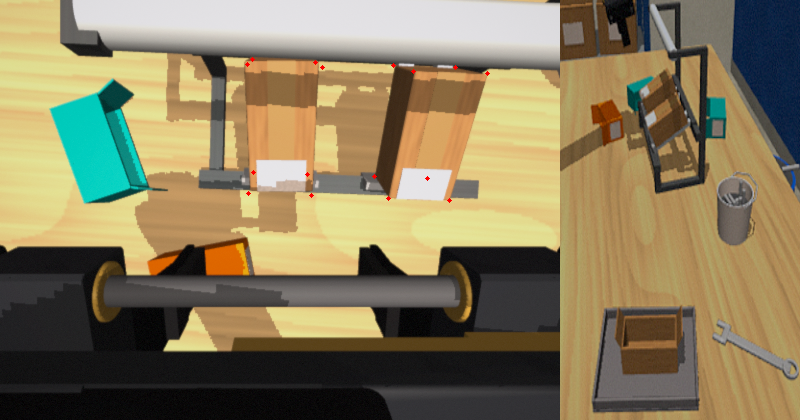

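The sealed carton (282,125) lies in the left bay, about 2° off square. Its label end is about 3 mm from the stop and it is centred within about 4 mm. The neighbour is in place and the empty carton stands in the tray. Handing in.

```bash
python3 -c "
from bench import job
print(job.close_job())"
```

```text
the job is handed in; nothing more can be done
None
```

I put the empty carton upright in the return tray and laid the sealed carton in the emptied left bay. By my last measurement its label end is 3–4 mm from the stop, it is centred within about 4 mm, and it is about 2° off square. I handed the job in at about 23 s, but the hand-in returned no verdict.

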